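Hang the parked pipette on its charging hook

TASK

The electronic pipette with the yellow button has been left parked nose-down in the blue tube rack. Lift it out, keep it upright, slide its neck sideways through the open mouth of the free hook on the charging stand, then ease it down by feel until its shoulder sits fully home in the hook's dish, and let go. Be gentle with the hook, never more than about one kilogram of push, and leave the other pipette and the things on the bench alone.

Things in the scene. Friction and masses are not known exactly. Their poses are not given: they have to be found in the camera images.
- pipette_centre (a point): Centre (103 mm above the nose tip, on the axis) of the loose pipette to hang: white, 206 mm long, about 160 g, yellow button on top; z up along it. From the nose tip up: thin nose to 60 mm; round neck 16 mm thick from 60 to 112 mm; round shoulder 26 mm thick from 112 mm; handle 120 to 196 mm. It stands in an 18 mm hole of the rack, nose tip 6 mm above the bench.
- pipette_grip (a point): Point on the axis of the pipette's handle, 165 mm above the nose tip, where to grip it from above: 26 mm wide along y, 30 mm along x; 41 mm of pipette stand above this point. Axes as pipette_centre: a finger rest sticks out 35 mm on the +x side just above, the dark display is on the -x side.
- pipette_shoulder (a point): Centre of the flat underside of the pipette's round shoulder (26 mm thick), 112 mm above the nose tip, 53 mm below pipette_grip: it comes to rest on the hook's seat.
- rack: Blue tube rack, fixed, 100 x 70 mm, top at 74 mm, four capped tubes up to 96 mm; origin at the centre of its underside. The pipette stands in its hole 28 mm along -x from the centre.
- stand: Charging stand, fixed: grey base 120 x 170 x 14 mm, post 16 mm thick, 194 mm high; origin on the bench at the post, z up. The free grey hook (part of the stand) is on its +y side, 95 mm from the post; the hook on its -y side carries the other pipette. The free hook is clamped by hand at a height that is not reported and must be felt: its seat is anywhere from 142 to 158 mm above the bench.
- throat_foot (a point): Point on the bench straight below the axis of the free hook's throat (where the pipette's axis hangs); axes as the stand's, +y out of the mouth. The hook is a fork with an 18 mm slot; on top is a dish 30 mm wide, its floor the seat, with a 5 mm rim open at the mouth and two sprung pins 4 mm high (1 N). The neck can enter while the shoulder's underside is 6 to 40 mm above the seat.
- mouth_foot (a point): Point on the bench below the outer end of the free hook's flared mouth (about 32 mm wide), 30 mm along +y from throat_foot. Two black spring jaws in the slot, 11 mm below the seat: pushing the neck in past them to the back of the slot takes about 3 to 8 N, then they drag on the neck with about 1 to 5 N as it is lowered. If let go before it is home, it hangs too high or tips.
- neighbour: The other pipette, same shape with a red button, hanging in the stand's other hook; origin at its nose tip. Leave alone.
- tip_box: Tip box with green lid, 92 x 76 x 57 mm; origin under its centre. Leave alone.
- beaker: Glass beaker, 72 mm wide, 90 mm high; origin under its centre. Leave alone.
- amber_bottle: Amber bottle with blue cap, 66 mm wide, 130 mm high; origin under its centre. Leave alone.
- timer: White bench timer, 50 x 65 x 20 mm; origin under its centre. Leave alone.
- blue_cup: Small blue plastic teaching piece, 48 mm wide, 30 mm high; origin under its centre. Leave alone.
- red_cone: Small red plastic teaching cone, 36 mm wide, 30 mm high; origin under its centre. Leave alone.
There are look-alikes about, which are no part of the job. Leave any turquoise look-alike of the part that bears pipette_centre alone.

How it is judged:
By the outcome, as a careful person would: the job done as asked, in the order asked, and still so for the second after the job is handed in, with the robot touching nothing.
It also fails if it takes over 58 s, if anything falls off the work surface, if the arm or the gripper's body presses on something with over 40 N, if the wrist force passes 120 N, or if a joint passes its speed limit or range.

ROBOT

A 6-joint arm with a two-finger parallel gripper is mounted at the origin on the work surface. World frame = base frame: x ahead of the robot, y to its left, z up, the work surface at z = 0. Lengths are in mm, angles in rad, forces in N, time in s.
With the tool pointing down it reaches from about 350 to 850 mm from the base axis. Payload 8.1 kg.
Tool frame: the origin (TCP) lies at the very end of the fingers, on their centre line; the grasp point (between the pads) lies 19 mm behind it; z points along the fingers, y is the direction in which the jaws open and shut (so a half turn about z gives the same grasp; the last joint's range is limited). The gripper opens to 93 mm and grips with 3 to 60 N. Pads are 15 mm wide; open, the fingers measure 128 mm over their backs; the gripper's body (75 mm by 188 mm) begins 65 mm behind the grasp point.
Start: joints at [1.223, 0.13, 1.488, -0, 1.523, -0.085], TCP at [155.849, 579.41, 218.635] pointing down, gripper open.
Joint ranges: [-2.96, 2.96], [-0.89, 2.26], [0.02, 2.5], [-1.34, 4.48], [0, 2.73], [-2.66, 2.66]. Speed limits (rad/s): [2.39, 2.39, 2.79, 3.14, 3.14, 3.14].

INTERFACE

Orientations are given as a unit quaternion [w, x, y, z].
In Python, from station import ctrl, viewer gives the robot as it stands.
- The arm moves only by the tool servo_tool, never from a script. Its argument "plan" is a list that holds one entry, the list of rows, each a list of 4 numbers: the shift along the world's x, y, z in cm, then the turn about the world's z in rad. A call has 1 to 12 rows; each row is the pose to reach, as a shift and turn from the pose commanded when the call began; what a row does not reach only later rows make up. A row lasts 1/8 s, in which the tool goes at most 62.5 mm and 10.7 degrees, less where a joint would pass 70% of its speed; a pose out of reach is approached as far as the arm can. A call with a gripper value outside its range is refused whole. "fingers" is the gripper's target within -1 to 1 (fully open at 1, half-way at 0, shut at -1), set as the call begins (left out, the last holds). The fingers move at their own pace and stop on an object; "squeeze" is the grip in N (left out, the last holds). Time passes only in rows, so rows that repeat a pose let the fingers close. It gives the time, the measured TCP pose, the force and the opening at its end, in the units of the state.
- ctrl.state(): the state, without advancing time (a new reading comes with each control period).
- viewer.read_camera(name): name is "scene" or "top"; returns a dict with "image" (480x640x3 uint8, blue, green, red), "fx", "fy", "cx", "cy" (pixels), "rvec" (rotation vector, rad) and "tvec" (3), from world to camera coordinates, as OpenCV has them. Camera axes: x right, y down, z forward; pixel columns grow to the right and rows downward; lengths in mm; the calibration is good to about 2 mm. A picture is of the moment at which its call begins. There is no depth.
- ctrl.job_done(): hands the job in, once; it reports no verdict.
The state is a dict: "time": time; "qpos": joint angles; "qd": joint speeds; "effort": joint torques, N m; "position": TCP position; "eef_rot": TCP orientation; "force": force on the tool from outside, world axes, zero at the start; "wrist_torque": the same for the moment, N m; "finger_gap": finger opening in mm.
Only numpy, scipy, OpenCV 4.12 (cv2) and the standard library are available. Lean on these libraries where they do the work, as an engineer would, in place of code of your own. Each camera call takes 0.05 s, during which the arm holds its last target.

## Working session

There is one attempt and no reset: what is moved stays moved. The work goes in short steps, Python scripts to look and compute and a tool call to move; the robot and the scene stay as the last step left them, time stands still between calls to the robot, and variables do not carry over. Pictures are saved under pics/ and viewed, and the job is handed in when it is done.

Besides the shell and the picture viewer there is one more tool, called after "Emit:" as a command line: name --argument value ..., lists and objects as JSON in quotes. servo_tool: Moves the arm, as the interface text tells. Its arguments: {"type":"object","properties":{"plan":{"type":"array","items":{"type":"array","items":{"type":"array","items":{"type":"number"}}}},"fingers":{"type":"number"},"squeeze":{"type":"number"}},"required":["plan"]}

```bash
mkdir -p pics; ls; cat > h.py <<'E'
import numpy as np, cv2
from station import ctrl, viewer
def cam(n,save=None):
    c=viewer.read_camera(n)
    R=cv2.Rodrigues(np.array(c['rvec'],float))[0]; t=np.array(c['tvec'],float).ravel()
    K=np.array([[c['fx'],0,c['cx']],[0,c['fy'],c['cy']],[0,0,1.]])
    im=np.array(c['image'])
    if save: cv2.imwrite('pics/'+save,im)
    return im,K,R,t
def onz(px,z,C):
    im,K,R,t=C
    d=R.T@np.linalg.solve(K,[px[0],px[1],1.]); o=-R.T@t
    return o+d*(z-o[2])/d[2]
def proj(P,C):
    im,K,R,t=C; q=K@(R@np.array(P,float)+t); return q[:2]/q[2]
def tri(p1,C1,p2,C2):
    P1=C1[1]@np.c_[C1[2],C1[3]];P2=C2[1]@np.c_[C2[2],C2[3]]
    X=cv2.triangulatePoints(P1,P2,np.array(p1,float).reshape(2,1),np.array(p2,float).reshape(2,1)).ravel()
    return X[:3]/X[3]
E
python3 - <<'E'
from h import *
for n in('scene','top'):
    C=cam(n,n+'0.png'); print(n,-C[2].T@C[3],C[1][0,0])
print(ctrl.state())
E
```

```text
pics
scene [1021.45671554   31.87122203  881.16159591] 455.6444726493211
top [ 367.85573867   -1.61623711 1405.27067991] 540.2887547747467
{'time': 0.1, 'qpos': array([ 1.22259333e+00,  1.31086798e-01,  1.48917610e+00,  5.13890381e-07,
        1.52302987e+00, -8.53893700e-02]), 'qd': array([ 1.96750616e-04, -6.80815217e-04, -1.22260526e-03, -9.93902614e-04,
       -5.73783943e-06,  1.24366831e-03]), 'effort': array([ 1.66921618e-03, -5.61345291e+01, -4.93094122e+01,  7.69387675e-02,
        2.91632919e-02, -1.88870598e-05]), 'position': array([155.67028391, 578.90670819, 217.68853333]), 'eef_rot': array([-1.83100060e-04,  1.31028924e-01,  9.91378181e-01, -8.30105773e-04]), 'force': array([-0.29430621,  0.44111825,  0.00555639]), 'wrist_torque': array([-0.02393551, -0.04406714,  0.08078085]), 'finger_gap': 93.16312003654068}
```

View pics/scene0.png

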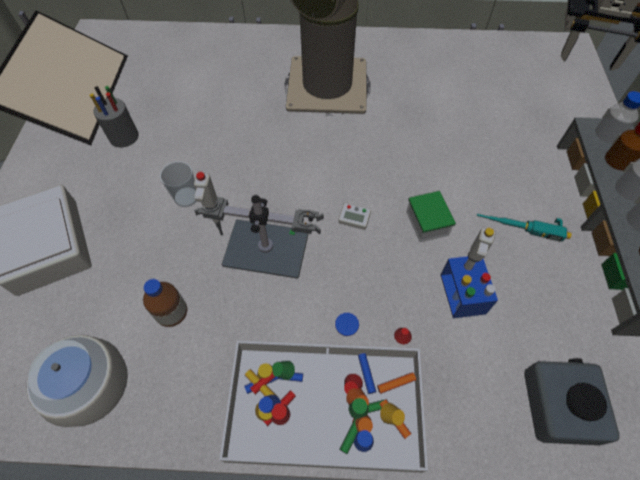

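View pics/top0.png

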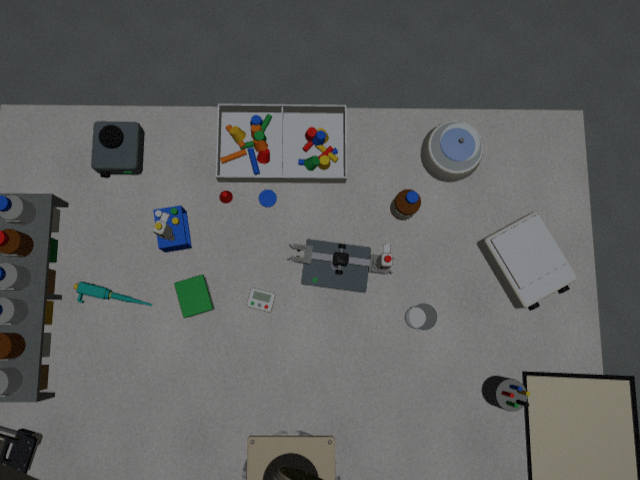

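```bash
python3 - <<'E'
import cv2
t=cv2.imread('pics/top0.png');s=cv2.imread('pics/scene0.png')
def z(im,x0,y0,x1,y1,f,n): cv2.imwrite('pics/'+n,cv2.resize(im[y0:y1,x0:x1],None,fx=f,fy=f,interpolation=cv2.INTER_CUBIC))
z(t,140,190,220,260,9,'z1.png');z(t,280,230,410,300,6,'z2.png')
z(s,430,215,510,325,5,'z3.png');z(s,180,160,340,285,5,'z4.png')
E
```

```text
(no output)
```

View pics/z1.png

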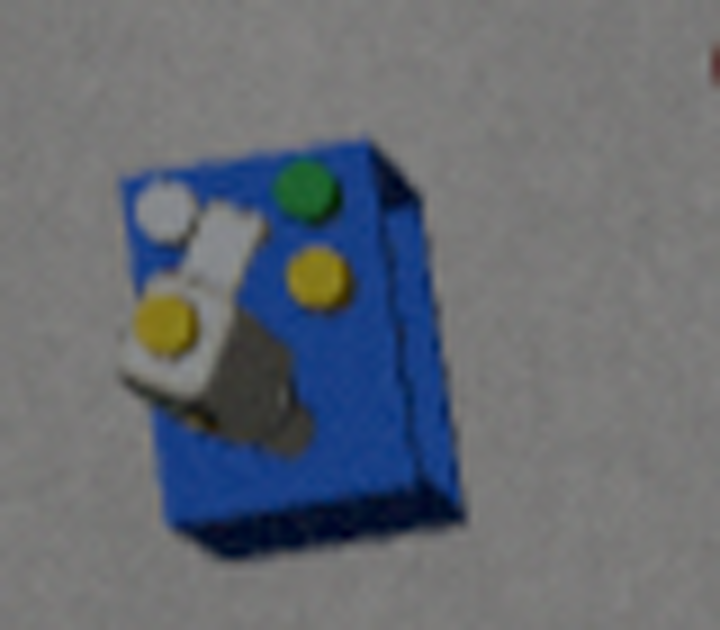

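View pics/z2.png

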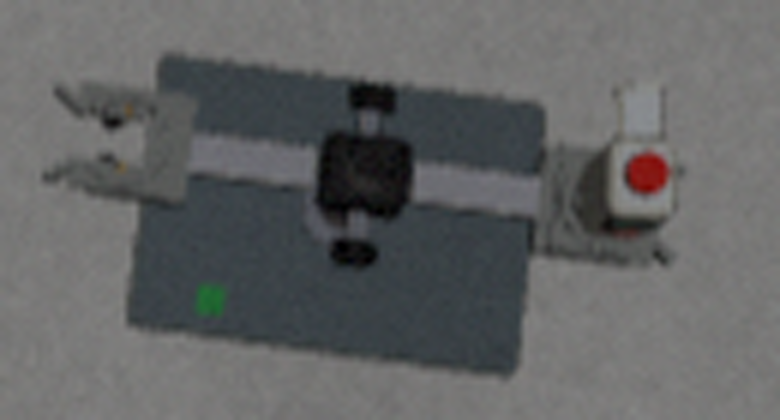

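View pics/z3.png

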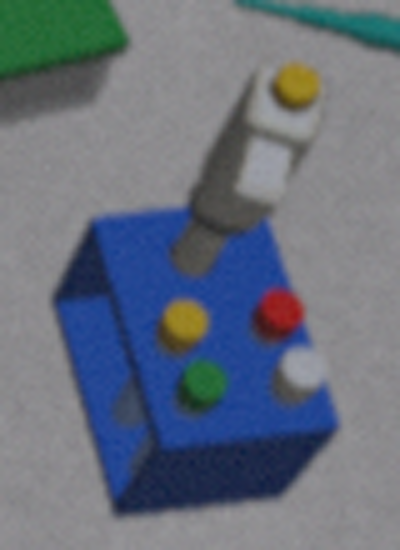

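View pics/z4.png

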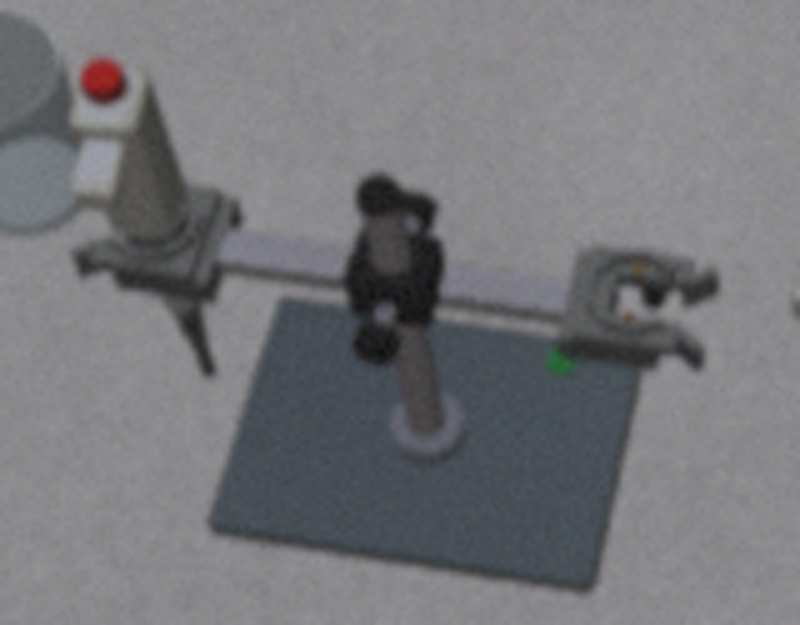

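```bash
cat > m.py <<'E'
from h import *
np.set_printoptions(precision=1,suppress=True)
T=cam('top');S=cam('scene')
def blob(im,lo,hi,roi):
    x0,y0,x1,y1=roi; h=cv2.cvtColor(im[y0:y1,x0:x1],cv2.COLOR_BGR2HSV)
    m=cv2.inRange(h,np.array(lo),np.array(hi)); n,l,s,c=cv2.connectedComponentsWithStats(m)
    return [(s[i,4],c[i]+[x0,y0]) for i in range(1,n) if s[i,4]>8]
Y=((20,120,90),(35,255,255))
E
python3 - <<'E'
from m import *
print(blob(T[0],*Y,(145,210,185,245)));print(blob(S[0],*Y,(455,220,510,300)))
a=np.array
pt,ps=a([166,325])/9+[140,190],a([297,85])/5+[430,215]
print('button',tri(pt,T,ps,S),onz(pt,212,T),onz(ps,212,S))
# neck at rack top
print('neck/rack top: top',onz(a([280,435])/9+[140,190],74,T),'scene',onz(a([192,268])/5+[430,215],74,S))
for p in [(122,180),(370,142),(415,490),(170,525)]: print('rack corner T',onz(a(p)/9+[140,190],74,T))
for p in [(93,220),(262,210),(337,425),(160,448)]: print('rack corner S',onz(a(p)/5+[430,215],74,S))
for p in [(180,310),(197,275),(225,240),(215,203),(268,218),(183,268),(238,290)]: print('rest',p,onz(a(p)/9+[140,190],190,T))
for p in [(165,55),(545,103),(510,375),(130,323)]: print('base',onz(a(p)/6+[280,230],14,T))
for p in [(282,297),(640,360),(592,590),(212,527)]: print('baseS',onz(a(p)/5+[180,160],14,S))
for h in (142,150,158):
  print(h)
  # prong tips and pins
  for p in [(58,90),(45,177),(125,108),(118,165),(190,97),(180,202)]: print(' T',onz(a(p)/6+[280,230],h,T))
  for p in [(712,278),(695,355),(640,267),(627,317),(590,250),(565,343)]: print(' S',onz(a(p)/5+[180,160],h,S))
E
```

```text
[(np.int32(29), array([174.7, 220.4])), (np.int32(34), array([157.6, 225.7]))]
[(np.int32(52), array([489.1, 231.5])), (np.int32(47), array([466.5, 279.1]))]
button [598.9 301.9 205.8] [597.6 299.9 212. ] [602.8 300.1 212. ]
neck/rack top: top [593.4 301.9  74. ] scene [603.5 301.7  74. ]
rack corner T [665.2 348.8  74. ]
rack corner T [676.6 280.2  74. ]
rack corner T [578.2 264.1  74. ]
rack corner T [568.  331.2  74. ]
rack corner S [583.8 264.8  74. ]
rack corner S [576.1 332.9  74. ]
rack corner S [667.8 348.6  74. ]
rack corner S [680.3 280.5  74. ]
rest (180, 310) [605.7 302.1 190. ]
rest (197, 275) [614.8 298.2 190. ]
rest (225, 240) [623.9 291.5 190. ]
rest (215, 203) [633.5 294.4 190. ]
rest (268, 218) [629.7 280.8 190. ]
rest (183, 268) [616.6 301.8 190. ]
rest (238, 290) [611.  287.6 190. ]
base [603.8 -39.8  14. ]
base [ 583.7 -205.1   14. ]
base [ 465.4 -188.3   14. ]
base [486.8 -25.   14. ]
baseS [ 471.6 -187.8   14. ]
baseS [497.4 -23.7  14. ]
baseS [611.  -36.8  14. ]
baseS [ 588.9 -200.8   14. ]
142
 T [567.8   5.9 142. ]
 T [533.1  10.8 142. ]
 T [560.8 -20.5 142. ]
 T [538.1 -17.9 142. ]
 T [565.3 -46.2 142. ]
 T [523.6 -42.3 142. ]
 S [536.3  10.1 142. ]
 S [571.6   5.2 142. ]
 S [532.5 -18.1 142. ]
 S [555.7 -21.7 142. ]
 S [525.5 -38.2 142. ]
 S [568.5 -44.5 142. ]
150
 T [566.5   5.9 150. ]
 T [532.1  10.7 150. ]
 T [559.5 -20.4 150. ]
 T [537.  -17.8 150. ]
 T [564.1 -45.9 150. ]
 T [522.6 -42.  150. ]
 S [541.6  10.3 150. ]
 S [576.5   5.5 150. ]
 S [537.8 -17.6 150. ]
 S [560.8 -21.1 150. ]
 S [530.8 -37.4 150. ]
 S [573.4 -43.7 150. ]
158
 T [565.2   5.8 158. ]
 T [531.   10.6 158. ]
 T [558.3 -20.3 158. ]
 T [535.9 -17.7 158. ]
 T [562.8 -45.6 158. ]
 T [521.6 -41.8 158. ]
 S [546.8  10.6 158. ]
 S [581.3   5.8 158. ]
 S [543.1 -17.1 158. ]
 S [565.8 -20.5 158. ]
 S [536.2 -36.7 158. ]
 S [578.3 -42.9 158. ]
```

Emit:
servo_tool --plan '[[[1, -1, 2.5, 0], [4, -3, 3, 0], [8, -5.5, 3, -0.02], [13, -8.5, 3, -0.04], [18, -11.5, 3, -0.06], [23, -14.5, 3, -0.08], [28, -17.5, 3, -0.1], [33, -20.5, 3, -0.11], [38, -23.5, 3, -0.11], [42, -26.5, 3, -0.11], [44.2, -27.8, 3, -0.11], [44.2, -27.8, 3, -0.11]]]' --fingers 1 --squeeze 20

```text
time: 1.7
position: [599.0, 299.7, 247.7]
eef_rot: [-0.0, 0.187, 0.982, -0.0]
force: [-0.5, 0.2, -0.9]
finger_gap: 92.7
```

```bash
python3 - <<'E'
from m import *
print(ctrl.state()['position'],ctrl.state()['force'],ctrl.state()['time'])
for n,C,(x0,y0,x1,y1) in(('t',T,(110,160,230,280)),('s',S,(420,150,560,330))):
    cv2.imwrite(f'pics/a{n}.png',cv2.resize(C[0][y0:y1,x0:x1],None,fx=4,fy=4,interpolation=cv2.INTER_CUBIC))
E
```

```text
[597.4 301.6 248.2] [-0.2  0.2  0.7] 1.8
```

View pics/at.png

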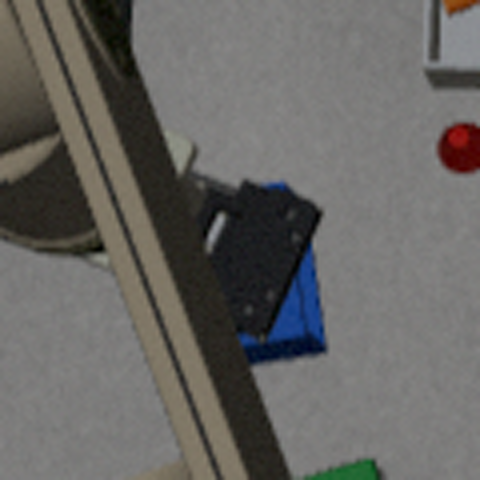

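View pics/as.png

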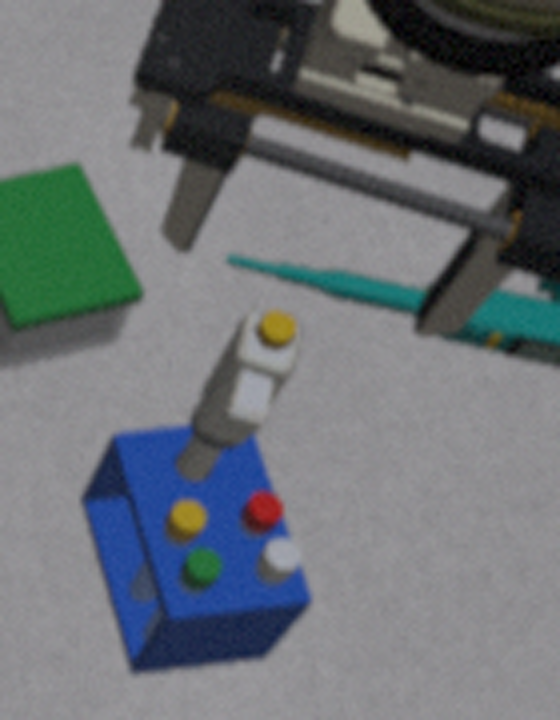

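```bash
python3 - <<'E'
from m import *
print(onz((496.5,221.8),248,S), proj([597.4,301.6,248.2],S), proj([597.4,301.6,212],S))
# button in as.png
print(onz(np.array([277,327])/4+[420,150],212,S))
E
```

```text
[604.9 300.2 248. ] [496.7 217.9] [489.8 229.4]
[602.3 299.9 212. ]
```

Emit:
servo_tool --plan '[[[0, 0, -3, 0], [0, 0, -6, 0], [0, 0, -8.5, 0], [0, 0, -9.6, 0], [0, 0, -9.6, 0], [0, 0, -9.6, 0]]]'

```text
time: 2.65
position: [598.4, 302.0, 154.3]
eef_rot: [0.001, 0.185, 0.983, 0.001]
force: [-0.1, 0.2, -0.5]
finger_gap: 93.1
```

Emit:
servo_tool --plan '[[[0, 0, 0, 0], [0, 0, 0, 0], [0, 0, 0, 0], [0, 0, 0, 0], [0, 0, 0, 0], [0, 0, 0, 0], [0, 0, 0, 0], [0, 0, 0, 0]]]' --fingers -0.3 --squeeze 15

```text
time: 3.65
position: [597.9, 301.4, 152.6]
eef_rot: [0.0, 0.185, 0.983, 0.0]
force: [-0.0, -0.8, 0.1]
finger_gap: 32.7
```

```bash
python3 - <<'E'
from m import *
print(ctrl.state())
for n,C,(x0,y0,x1,y1) in(('t',T,(110,160,230,280)),('s',S,(420,150,560,330))):
    cv2.imwrite(f'pics/b{n}.png',cv2.resize(C[0][y0:y1,x0:x1],None,fx=4,fy=4,interpolation=cv2.INTER_CUBIC))
E
```

```text
{'time': 3.75, 'qpos': array([ 0.4,  0.4,  1.4,  0. ,  1.4, -0.8]), 'qd': array([-0.,  0.,  0., -0., -0., -0.]), 'effort': array([ -0. , -66.2, -48.3,   0. ,   0.1,  -0. ]), 'position': array([597.8, 301.4, 152.6]), 'eef_rot': array([0. , 0.2, 1. , 0. ]), 'force': array([ 0.1, -0.3, -0.2]), 'wrist_torque': array([-0. , -0.1, -0. ]), 'finger_gap': 32.507562569877415}
```

View pics/bs.png

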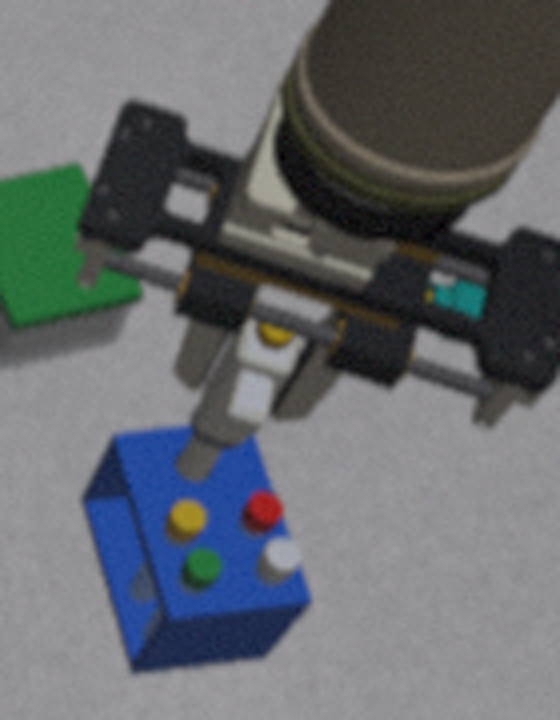

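Emit:
servo_tool --plan '[[[0, 0, 0, 0], [0, 0, 0, 0], [0, 0, 0, 0], [0, 0, 0, 0]]]' --fingers -1 --squeeze 30

```text
time: 4.25
position: [597.8, 301.4, 152.6]
eef_rot: [-0.0, 0.185, 0.983, -0.0]
force: [-1.1, 0.2, 0.7]
finger_gap: 25.9
```

Emit:
servo_tool --plan '[[[0, 0, 0.3, 0], [0, 0, 0.8, 0], [0, 0, 1.5, 0], [0, 0, 1.5, 0], [0, 0, 1.5, 0]]]'

```text
time: 4.88
position: [597.9, 301.4, 167.7]
eef_rot: [0.0, 0.185, 0.983, 0.0]
force: [0.0, -0.2, -1.3]
finger_gap: 25.8
```

Emit:
servo_tool --plan '[[[0, 0, 2, 0], [0, 0, 5, 0], [0, 0, 8, 0], [0, 0, 9.5, 0], [0, 0, 9.5, 0]]]'

```text
time: 5.5
position: [598.6, 301.8, 264.7]
eef_rot: [0.001, 0.185, 0.983, 0.001]
force: [-0.0, -1.3, -1.9]
finger_gap: 26.0
```

Emit:
servo_tool --plan '[[[-0.2, -1, 0, 0], [-0.7, -4, 0, 0.05], [-1.2, -8, 0, 0.1], [-1.8, -12, 0, 0.15], [-2.4, -16, 0, 0.2], [-3, -20, 0, 0.237], [-3.6, -23.5, 0, 0.237], [-3.8, -24.7, 0, 0.237], [-3.8, -24.7, 0, 0.237], [-3.8, -24.7, 0, 0.237]]]'

```text
time: 6.75
position: [559.7, 55.3, 262.2]
eef_rot: [-0.0, 0.068, 0.998, 0.0]
force: [0.5, -0.4, -1.4]
finger_gap: 25.9
```

```bash
python3 - <<'E'
from m import *
s=ctrl.state();print(s['position'],s['force'],s['time'])
for n,C,(x0,y0,x1,y1) in(('t',T,(220,200,350,320)),('s',S,(240,120,440,270))):
    cv2.imwrite(f'pics/c{n}.png',cv2.resize(C[0][y0:y1,x0:x1],None,fx=4,fy=4,interpolation=cv2.INTER_CUBIC))
E
```

```text
[559.8  55.5 262.4] [ 0.5 -1.3 -1.4] 6.85
```

View pics/cs.png

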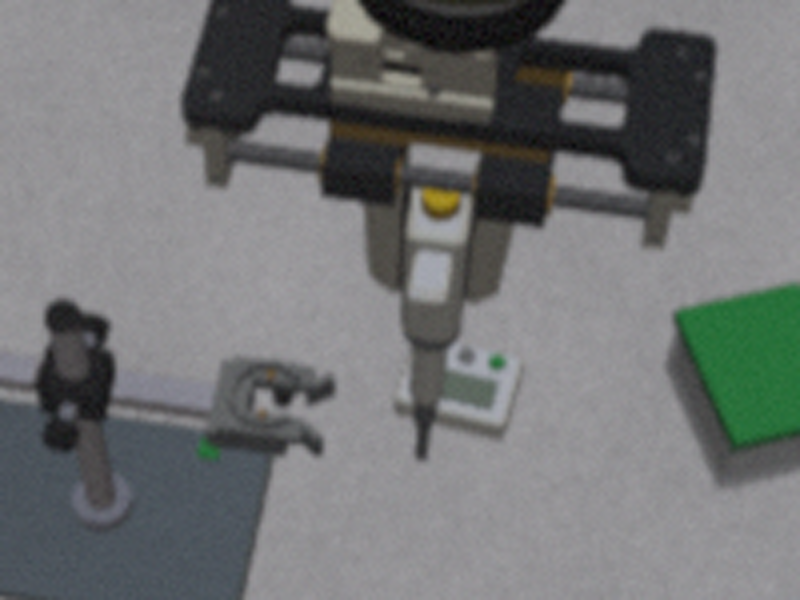

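View pics/ct.png

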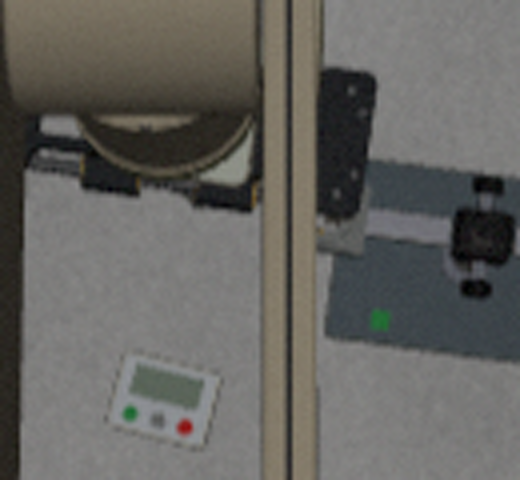

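Emit:
servo_tool --plan '[[[0, 0, -1.5, 0], [0, 0, -3.5, 0], [0, 0, -5, 0], [0, 0, -5.6, 0], [0, 0, -5.6, 0], [0, 0, -5.6, 0]]]'

```text
time: 7.6
position: [560.3, 54.4, 207.4]
eef_rot: [0.001, 0.068, 0.998, 0.0]
force: [0.2, 1.1, -1.0]
finger_gap: 26.1
```

```bash
python3 - <<'E'
from m import *
s=ctrl.state();P=s['position'];print(P,s['force'],s['time'])
cv2.imwrite('pics/d0.png',S[0])
x0,y0,x1,y1=280,160,390,260
im=cv2.resize(S[0][y0:y1,x0:x1],None,fx=7,fy=7,interpolation=cv2.INTER_CUBIC)
cv2.imwrite('pics/d.png',im)
for h in (206,112,100,60,0): print(h,(proj([P[0],P[1],P[2]-146.6+h],S)-[x0,y0])*7)
E
```

```text
[560.4  54.4 207.5] [ 0.1 -0.4 -1.5] 7.7
206 [477.3 193.5]
112 [460.  407.2]
100 [458.  431.6]
60 [451.8 508.9]
0 [443.2 614.3]
```

View pics/d.png

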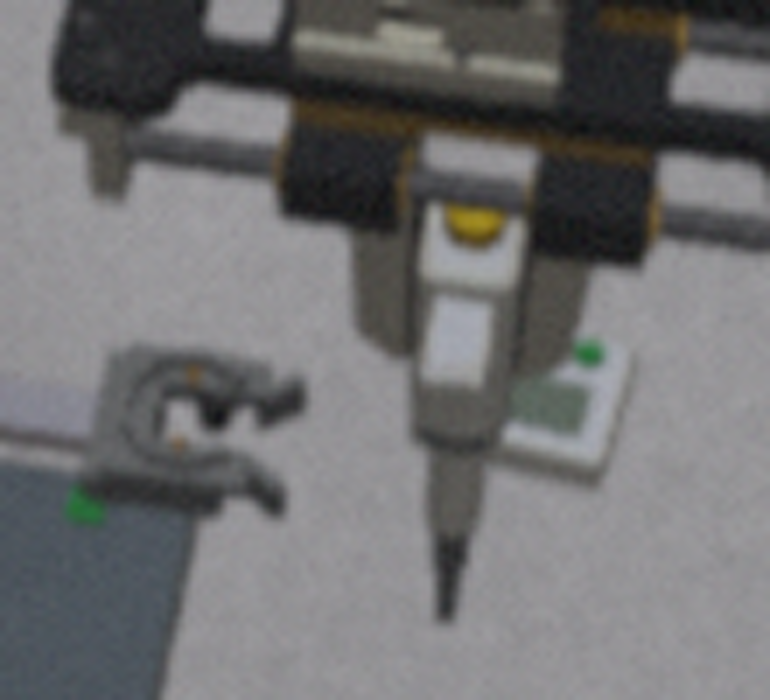

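```bash
python3 - <<'E'
from m import *
s0=cv2.imread('pics/scene0.png'); d=cv2.imread('pics/d0.png')
def crop(im,c,n):
    x,y=c; cv2.imwrite(n,cv2.resize(im[y-40:y+40,x-40:x+40],None,fx=8,fy=8,interpolation=cv2.INTER_CUBIC))
crop(s0,(475,255),'pics/e1.png')
for nm,P,c in(('rack',(597.6,301.4,6),(475,255)),('held',(560.4,54.4,60.9),(345,215))):
    for h,r in((206,7),(112,13),(112,0),(60,8),(60,0),(0,0)):
        print(nm,h,r,(proj([P[0]+r,P[1],P[2]+h],S)-np.array(c)+40)*8)
crop(d,(345,215),'pics/e2.png')
E
```

```text
rack 206 7 [442.5 143.6]
rack 112 13 [320.6 371.7]
rack 112 0 [313.5 323.1]
rack 60 8 [258.1 450.9]
rack 60 0 [254.2 422.1]
rack 0 0 [192.6 524.9]
held 206 7 [345.  128.3]
held 112 13 [324.7 393.1]
held 112 0 [325.7 345.6]
held 60 8 [315.6 490. ]
held 60 0 [316.3 461.8]
held 0 0 [306.5 582.2]
```

View pics/e1.png

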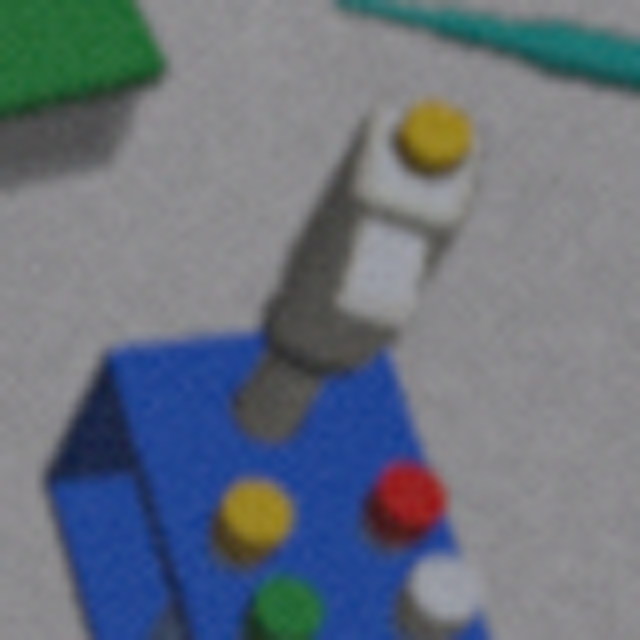

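View pics/e2.png

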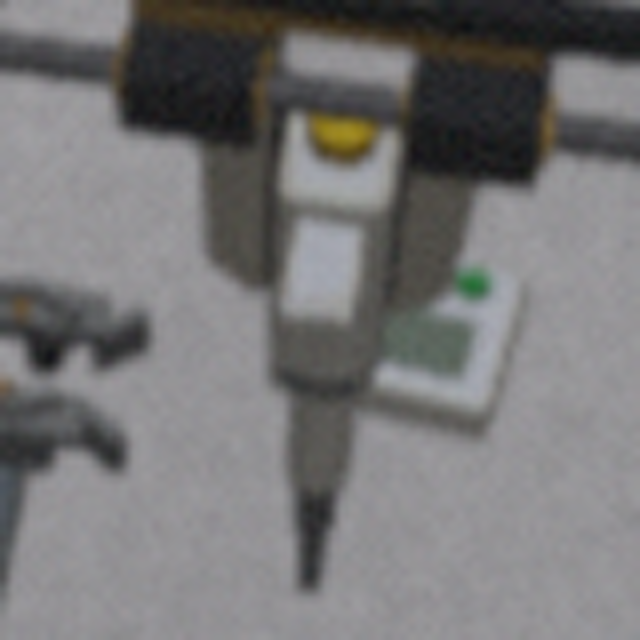

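```bash
python3 - <<'E'
import cv2
t=cv2.imread('pics/top0.png');s=cv2.imread('pics/d0.png')
cv2.imwrite('pics/f1.png',cv2.convertScaleAbs(cv2.resize(t[235:272,283:323],None,fx=16,fy=16,interpolation=cv2.INTER_CUBIC),alpha=1.5))
cv2.imwrite('pics/f2.png',cv2.convertScaleAbs(cv2.resize(s[204:240,288:328],None,fx=16,fy=16,interpolation=cv2.INTER_CUBIC),alpha=1.5))
E
```

```text
(no output)
```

View pics/f1.png

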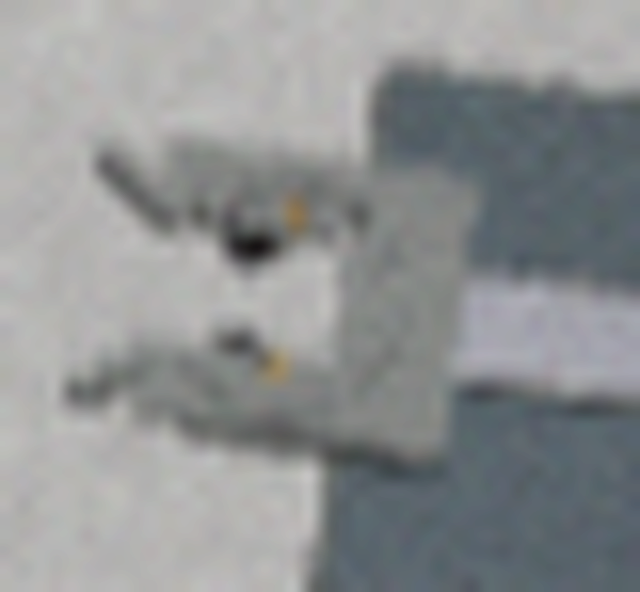

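View pics/f2.png

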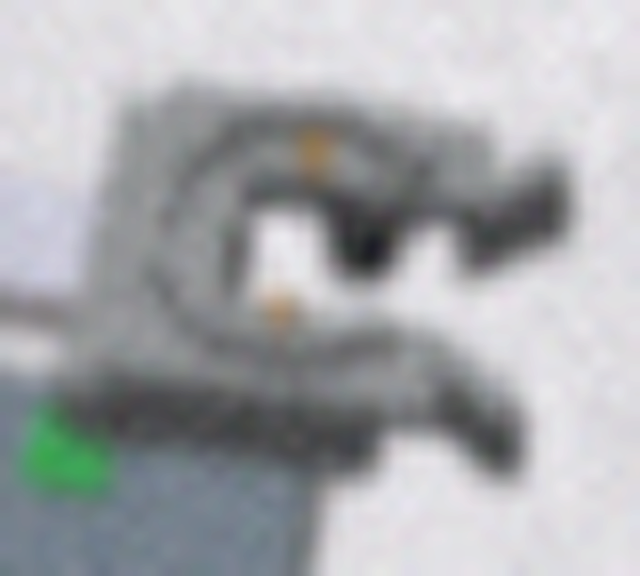

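```bash
python3 - <<'E'
from m import *
a=np.array
for h in (146,150,154,158,162):
  print(h,*[onz(a(p)/16+[283,235],h,T)[:2] for p in((296,215),(278,366),(287,290),(340,270))],'|',*[onz(a(p)/16+[288,204],h,S)[:2] for p in((316,150),(281,312),(298,231))])
pt=tri(a([287,290])/16+[283,235],T,a([298,231])/16+[288,204],S);print(pt)
E
```

```text
146 [559.1 -22.1] [536.6 -19.5] [547.9 -20.8] [551.  -28.6] | [535.1 -18.4] [558.5 -21.1] [546.9 -19.8]
150 [558.5 -22. ] [536.1 -19.4] [547.4 -20.7] [550.4 -28.5] | [537.8 -18.1] [561.  -20.8] [549.5 -19.5]
154 [557.9 -21.9] [535.6 -19.4] [546.8 -20.7] [549.8 -28.4] | [540.4 -17.8] [563.5 -20.5] [552.  -19.2]
158 [557.3 -21.9] [535.  -19.3] [546.2 -20.6] [549.2 -28.3] | [543.1 -17.5] [566.  -20.2] [554.6 -18.9]
162 [556.7 -21.8] [534.5 -19.3] [545.6 -20.5] [548.6 -28.2] | [545.7 -17.3] [568.5 -19.9] [557.2 -18.7]
[547.7 -20.3 147.3]
```

Emit:
servo_tool --plan '[[[-0.14, -1, 0, 0], [-0.34, -2.5, 0, 0], [-0.48, -3.5, 0, 0], [-0.54, -4, 0, 0], [-0.54, -4, 0, 0], [-0.54, -4, 0, 0]]]'

```text
time: 8.65
position: [554.5, 14.6, 206.7]
eef_rot: [0.0, 0.068, 0.998, 0.0]
force: [-0.3, -0.3, -2.1]
finger_gap: 25.6
```

```bash
python3 - <<'E'
from m import *
s=ctrl.state();print(s['position'],s['force'],s['wrist_torque'],s['time'])
cv2.imwrite('pics/g.png',cv2.convertScaleAbs(cv2.resize(S[0][180:255,280:370],None,fx=8,fy=8,interpolation=cv2.INTER_CUBIC),alpha=1.4))
E
```

```text
[554.5  14.8 206.6] [-0.2  0.3 -1.1] [-0.   0.1 -0.1] 8.75
```

View pics/g.png

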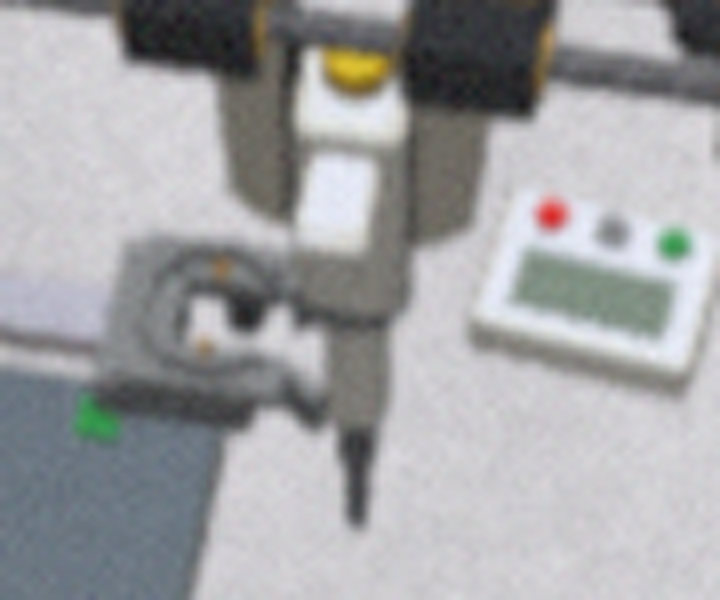

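Emit:
servo_tool --plan '[[[0, -0.4, 0, 0], [-0.06, -0.8, 0, 0], [-0.11, -1.2, 0, 0], [-0.11, -1.2, 0, 0], [-0.11, -1.2, 0, 0]]]'

```text
time: 9.38
position: [553.3, 2.3, 206.6]
eef_rot: [-0.0, 0.068, 0.998, -0.0]
force: [-0.6, -0.3, -1.5]
finger_gap: 25.8
```

Emit:
servo_tool --plan '[[[-0.04, -0.3, 0, 0], [-0.08, -0.6, 0, 0], [-0.11, -0.8, 0, 0], [-0.11, -0.8, 0, 0], [-0.11, -0.8, 0, 0]]]'

```text
time: 10.0
position: [552.0, -5.7, 206.5]
eef_rot: [-0.0, 0.068, 0.998, -0.0]
force: [-3.6, 0.7, -1.2]
finger_gap: 26.0
```

Emit:
servo_tool --plan '[[[-0.1, 0, 0, 0], [-0.15, 0, 0, 0], [-0.15, 0, 0, 0], [-0.15, 0, 0, 0]]]'

```text
time: 10.5
position: [551.0, -5.7, 206.8]
eef_rot: [0.0, 0.068, 0.998, -0.0]
force: [-0.2, -0.0, -1.6]
finger_gap: 25.5
```

Emit:
servo_tool --plan '[[[-0.05, -0.2, 0, 0], [-0.08, -0.4, 0, 0], [-0.1, -0.6, 0, 0], [-0.1, -0.6, 0, 0], [-0.1, -0.6, 0, 0]]]'

```text
time: 11.12
position: [550.0, -10.9, 206.8]
eef_rot: [0.0, 0.068, 0.998, 0.001]
force: [2.1, 5.0, -1.0]
finger_gap: 26.3
```

Emit:
servo_tool --plan '[[[0.05, -0.1, 0, 0], [0.04, -0.2, 0, 0], [0.03, -0.3, 0, 0], [0.03, -0.3, 0, 0]]]'

```text
time: 11.62
position: [549.9, -14.3, 206.5]
eef_rot: [-0.0, 0.068, 0.998, 0.0]
force: [0.4, 4.3, -1.8]
finger_gap: 25.8
```

Emit:
servo_tool --plan '[[[-0.02, -0.1, 0, 0], [-0.04, -0.2, 0, 0], [-0.05, -0.3, 0, 0], [-0.05, -0.3, 0, 0]]]'

```text
time: 12.12
position: [549.4, -18.3, 206.6]
eef_rot: [-0.0, 0.068, 0.998, -0.001]
force: [-0.5, -0.5, -1.5]
finger_gap: 25.5
```

Emit:
servo_tool --plan '[[[-0.02, -0.1, 0, 0], [-0.03, -0.2, 0, 0], [-0.03, -0.2, 0, 0], [-0.03, -0.2, 0, 0]]]'

```text
time: 12.62
position: [549.2, -19.9, 206.6]
eef_rot: [-0.0, 0.068, 0.998, -0.0]
force: [-1.5, -1.7, -1.8]
finger_gap: 26.0
```

Emit:
servo_tool --plan '[[[-0.03, -0.1, 0, 0], [-0.04, -0.15, 0, 0], [-0.04, -0.15, 0, 0], [-0.04, -0.15, 0, 0]]]'

```text
time: 13.12
position: [549.0, -20.5, 206.7]
eef_rot: [0.0, 0.068, 0.998, 0.0]
force: [1.6, 4.7, -1.4]
finger_gap: 26.0
```

```bash
python3 - <<'E'
from m import *
s=ctrl.state();print(s['position'],s['force'],s['wrist_torque'],s['time'])
cv2.imwrite('pics/i.png',cv2.convertScaleAbs(cv2.resize(S[0][180:255,265:355],None,fx=8,fy=8,interpolation=cv2.INTER_CUBIC),alpha=1.4))
E
```

```text
[549.  -20.5 206.6] [ 0.9  5.7 -1.9] [ 1.4 -0.4  0.1] 13.225
```

View pics/i.png

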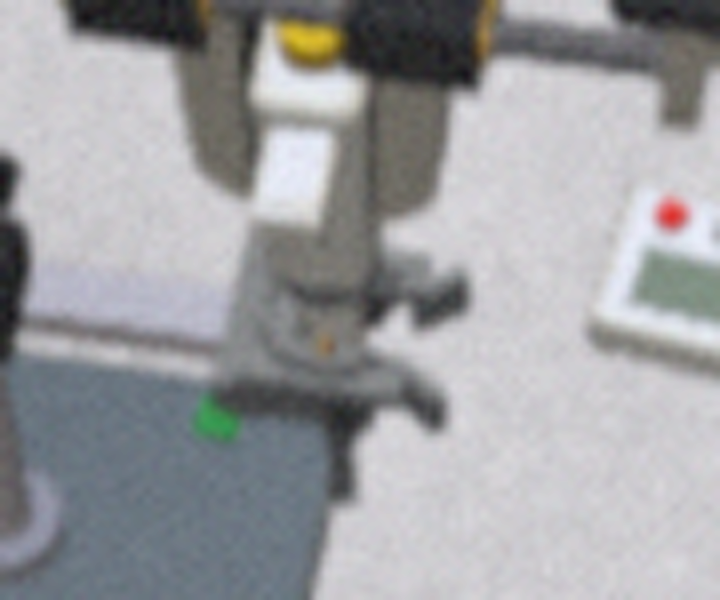

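Emit:
servo_tool --plan '[[[0, 0.1, 0, 0], [0, 0.1, -0.3, 0], [0, 0.1, -0.6, 0], [0, 0.1, -0.8, 0], [0, 0.1, -0.8, 0]]]'

```text
time: 13.85
position: [548.8, -20.2, 198.3]
eef_rot: [-0.0, 0.068, 0.998, -0.0]
force: [1.1, 2.0, -0.4]
finger_gap: 25.9
```

Emit:
servo_tool --plan '[[[0, 0.05, -0.15, 0], [0, 0.05, -0.3, 0], [0, 0.05, -0.4, 0], [0, 0.05, -0.4, 0]]]'

```text
time: 14.35
position: [548.6, -19.9, 194.2]
eef_rot: [-0.0, 0.068, 0.998, -0.0]
force: [-0.2, -2.4, -1.9]
finger_gap: 26.0
```

Emit:
servo_tool --plan '[[[0, 0, -0.1, 0], [0, 0, -0.2, 0], [0, 0, -0.2, 0]]]'

```text
time: 14.72
position: [548.7, -19.8, 192.4]
eef_rot: [-0.0, 0.068, 0.998, -0.0]
force: [0.7, -3.7, -1.7]
finger_gap: 25.7
```

Emit:
servo_tool --plan '[[[0, 0, -0.1, 0], [0, 0, -0.2, 0], [0, 0, -0.2, 0]]]'

```text
time: 15.1
position: [548.7, -19.5, 190.4]
eef_rot: [-0.0, 0.068, 0.998, 0.0]
force: [0.0, -1.9, -0.7]
finger_gap: 25.9
```

Emit:
servo_tool --plan '[[[0, -0.02, -0.1, 0], [0, -0.02, -0.2, 0], [0, -0.02, -0.2, 0]]]'

```text
time: 15.48
position: [548.7, -19.7, 188.4]
eef_rot: [-0.0, 0.068, 0.998, 0.0]
force: [-0.1, -1.2, -1.3]
finger_gap: 25.7
```

Emit:
servo_tool --plan '[[[0, 0, -0.1, 0], [0, 0, -0.2, 0], [0, 0, -0.2, 0]]]'

```text
time: 15.85
position: [548.8, -19.8, 186.5]
eef_rot: [-0.0, 0.068, 0.998, 0.0]
force: [-0.7, -2.1, -0.2]
finger_gap: 26.1
```

Emit:
servo_tool --plan '[[[0, 0, -0.1, 0], [0, 0, -0.15, 0], [0, 0, -0.15, 0]]]'

```text
time: 16.23
position: [548.8, -19.8, 185.1]
eef_rot: [-0.0, 0.068, 0.998, 0.0]
force: [-0.7, -0.6, -0.4]
finger_gap: 25.9
```

Emit:
servo_tool --plan '[[[0, 0, -0.1, 0], [0, 0, -0.15, 0], [0, 0, -0.15, 0]]]'

```text
time: 16.6
position: [548.9, -19.8, 183.7]
eef_rot: [0.0, 0.068, 0.998, -0.0]
force: [-0.4, -2.1, 1.4]
finger_gap: 26.0
```

Emit:
servo_tool --plan '[[[0, 0, -0.08, 0], [0, 0, -0.08, 0], [0, 0, -0.08, 0]]]'

```text
time: 16.98
position: [548.9, -19.8, 183.6]
eef_rot: [0.0, 0.068, 0.998, -0.0]
force: [-3.9, -0.9, 7.0]
finger_gap: 26.1
```

Emit:
servo_tool --plan '[[[0, 0, -0.08, 0], [0, 0, -0.08, 0], [0, 0, -0.08, 0]]]'

```text
time: 17.35
position: [549.1, -19.8, 183.6]
eef_rot: [0.001, 0.068, 0.998, -0.0]
force: [-5.8, -0.8, 10.4]
finger_gap: 25.8
```

Emit:
servo_tool --plan '[[[0, 0, 0.12, 0], [0, 0, 0.12, 0]]]'

```text
time: 17.6
position: [549.0, -19.8, 183.6]
eef_rot: [0.0, 0.068, 0.998, -0.0]
force: [-2.0, -1.3, 5.7]
finger_gap: 25.7
```

```bash
python3 - <<'E'
from m import *
np.set_printoptions(precision=2,suppress=True)
s=ctrl.state();print(s['position'],s['force'],s['wrist_torque'],s['time'])
cv2.imwrite('pics/j.png',cv2.convertScaleAbs(cv2.resize(S[0][180:255,265:355],None,fx=8,fy=8,interpolation=cv2.INTER_CUBIC),alpha=1.4))
E
```

```text
[548.98 -19.77 183.65] [-2.21 -0.21  5.01] [-0.29  0.57  0.03] 17.7
```

View pics/j.png

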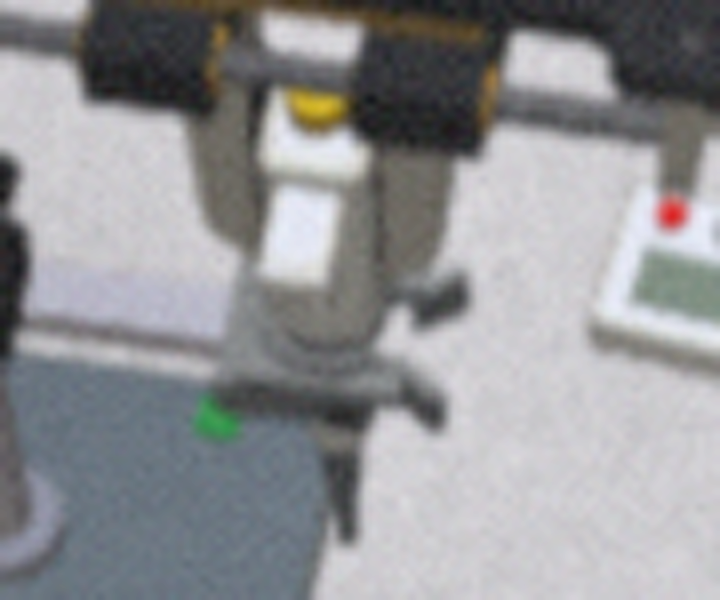

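```bash
python3 - <<'E'
from m import *
cv2.imwrite('pics/k.png',cv2.convertScaleAbs(cv2.resize(S[0][208:240,288:328],None,fx=18,fy=18,interpolation=cv2.INTER_CUBIC),alpha=2.0))
P=ctrl.state()['position']
c=np.array([P[0],P[1]])
for h in (144,149):
  for r in(13,15):
    for dx,dy in((1,0),(0,1),(0,-1)):
      print(h,r,(dx,dy),(proj([c[0]+r*dx,c[1]+r*dy,h],S)-[288,208])*18)
E
```

```text
144 13 (1, 0) [326.8 317.7]
144 13 (0, 1) [456.1 219.4]
144 13 (0, -1) [213.2 210. ]
144 15 (1, 0) [325.6 333.7]
144 15 (0, 1) [474.7 220.1]
144 15 (0, -1) [194.5 209.3]
149 13 (1, 0) [325.4 292.6]
149 13 (0, 1) [455.3 194. ]
149 13 (0, -1) [211.2 184.5]
149 15 (1, 0) [324.1 308.6]
149 15 (0, 1) [474.1 194.7]
149 15 (0, -1) [192.5 183.8]
```

View pics/k.png

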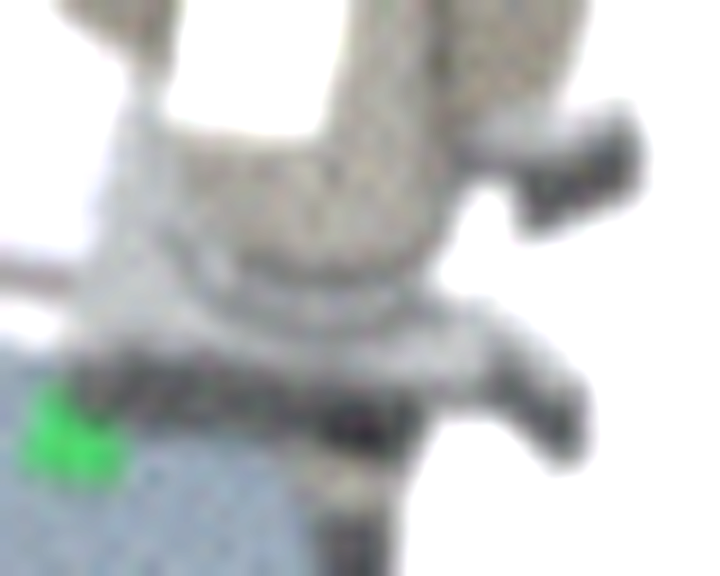

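Emit:
servo_tool --plan '[[[-0.03, 0, 0, 0], [-0.03, 0, 0, 0], [-0.03, 0, 0, 0]]]'

```text
time: 18.18
position: [548.9, -19.8, 183.7]
eef_rot: [0.0, 0.068, 0.998, 0.0]
force: [-1.9, -1.2, 5.6]
finger_gap: 26.2
```

Emit:
servo_tool --plan '[[[0, 0, 0, 0], [0, 0, 0, 0], [0, 0, 0, 0], [0, 0, 0, 0]]]' --fingers -0.1

```text
time: 18.68
position: [548.5, -19.7, 183.0]
eef_rot: [-0.0, 0.068, 0.998, 0.0]
force: [0.9, -0.3, 0.3]
finger_gap: 41.9
```

```bash
python3 - <<'E'
from m import *
np.set_printoptions(precision=2,suppress=True)
s=ctrl.state();print(s['position'],s['force'],s['wrist_torque'],s['time'],s['finger_gap'])
cv2.imwrite('pics/l.png',cv2.convertScaleAbs(cv2.resize(S[0][180:255,265:355],None,fx=8,fy=8,interpolation=cv2.INTER_CUBIC),alpha=1.4))
E
```

```text
[548.53 -19.77 183.16] [ 0.45 -0.37  0.28] [0.02 0.03 0.02] 18.775 41.904373676610966
```

View pics/l.png

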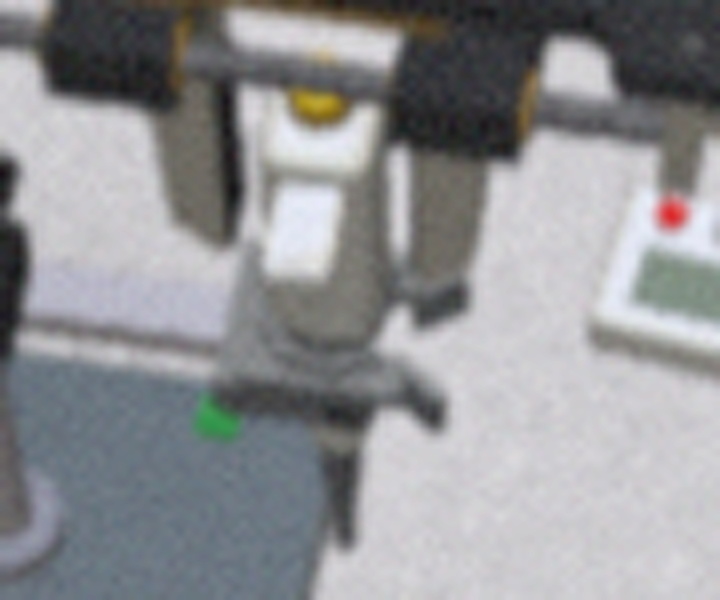

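```bash
python3 - <<'E'
from m import *
for h in(149,144):
  for x in (549,):
    for k,r in((206,7),(112,13),(0,0)): print(h,x,k,(proj([x+r,-19.8,h-112+k],S)-[265,180])*8)
E
```

```text
149 549 206 [317.3  98.8]
149 549 112 [328.5 354. ]
149 549 0 [344.4 537.6]
144 549 206 [318.  112.5]
144 549 112 [329.2 365.2]
144 549 0 [344.8 546.8]
```

Emit:
servo_tool --plan '[[[0, 0, 0.5, 0], [0, 0, 2, 0], [0, 0, 4, 0], [0, 0, 6, 0], [0, 0, 8, 0], [0, 0, 9, 0], [0, 0, 9, 0]]]'

```text
time: 19.75
position: [549.1, -19.9, 274.3]
eef_rot: [0.001, 0.068, 0.998, -0.0]
force: [0.6, 0.7, -0.0]
finger_gap: 42.0
```

Emit:
servo_tool --plan '[[[0, 2, 0, 0], [0, 6, 0, 0], [0, 11, 0, 0], [0, 17, 0, 0], [0, 22, 0, 0], [0, 26, 0, 0], [0, 28, 0, 0], [0, 28, 0, 0]]]'

```text
time: 20.75
position: [547.9, 261.2, 272.3]
eef_rot: [-0.001, 0.067, 0.998, -0.0]
force: [-0.1, -0.1, -0.3]
finger_gap: 41.9
```

```bash
python3 - <<'E'
from m import *
s=ctrl.state();print(s['position'],s['force'],s['time'])
cv2.imwrite('pics/s9.png',S[0]);cv2.imwrite('pics/t9.png',T[0])
cv2.imwrite('pics/m.png',cv2.convertScaleAbs(cv2.resize(S[0][165:255,180:340],None,fx=5,fy=5,interpolation=cv2.INTER_CUBIC),alpha=1.4))
cv2.imwrite('pics/n.png',cv2.convertScaleAbs(cv2.resize(T[0][225:285,270:400],None,fx=6,fy=6,interpolation=cv2.INTER_CUBIC),alpha=1.4))
E
```

```text
[548.5 259.3 272.8] [-0.4 -0.6 -0.1] 20.85
```

View pics/m.png

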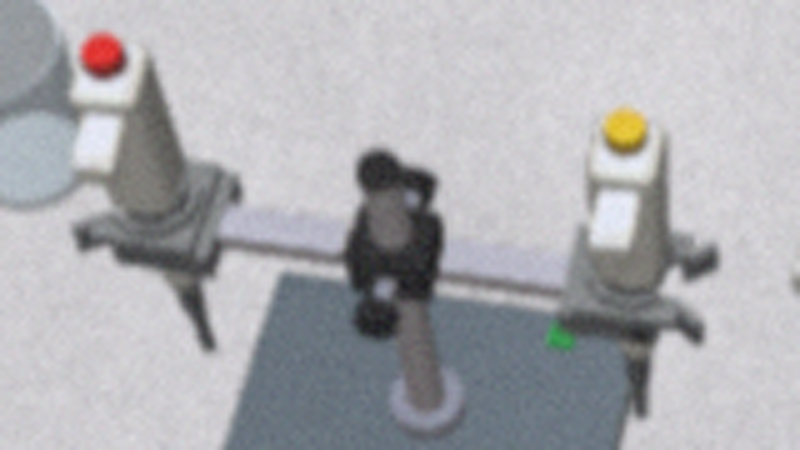

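View pics/n.png

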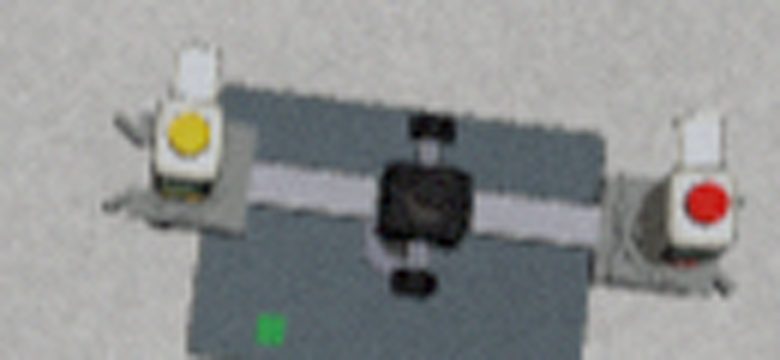

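```bash
python3 - <<'E'
from m import *
yt=blob(T[0],*Y,(290,235,315,262));ys=blob(S[0],*Y,(295,180,315,200))
rd=lambda im,roi: blob(im,(0,150,90),(8,255,255),roi)+blob(im,(172,150,90),(180,255,255),roi)
rt=rd(T[0],(378,250,400,275));rs=rd(S[0],(190,165,212,185))
print(yt,ys,rt,rs)
def best(b): return max(b,key=lambda q:q[0])[1]
for nm,t,s,n in(('ours',best(yt),best(ys),(641,415)),('nb',best(rt),best(rs),(210,348))):
    b=tri(t,T,s,S); ns=np.array(n)/5+[180,165]
    print(nm,b,'nose',onz(ns,b[2]-204,S), 'btn S',onz(s,b[2],S))
    print(' expected button px S/T if axis', proj([549,-19.8,243],S),proj([549,-19.8,243],T))
s0=cv2.imread('pics/top0.png')
# rack ref
b=tri((157.6,225.7),T,(489.1,231.5),S);print('rack ref',b,'true ~597.6 301.4 212')
E
```

```text
[(np.int32(37), array([301., 247.]))] [(np.int32(49), array([304.6, 190.6]))] [(np.int32(29), array([387.4, 258.4]))] [(np.int32(31), array([199.9, 175.3]))]
ours [548.4 -19.9 237.8] nose [549.1 -19.5  33.8] btn S [548.4 -20.6 237.8]
 expected button px S/T if axis [304.9 189.1] [301.2 246.3]
nb [ 524.2 -208.5  239.3] nose [ 525.4 -207.9   35.3] btn S [ 524.3 -209.2  239.3]
 expected button px S/T if axis [304.9 189.1] [301.2 246.3]
rack ref [599.2 302.3 207.9] true ~597.6 301.4 212
```

```bash
python3 - <<'E'
from m import *
cv2.imwrite('pics/o.png',cv2.convertScaleAbs(cv2.resize(S[0][190:250,275:330],None,fx=12,fy=10,interpolation=cv2.INTER_CUBIC),alpha=1.6))
cv2.imwrite('pics/p.png',cv2.convertScaleAbs(cv2.resize(S[0][175:235,185:240],None,fx=12,fy=10,interpolation=cv2.INTER_CUBIC),alpha=1.6))
a=np.array
for n,t,s in(('ours',(255,163),(565,287)),('nb',(607,205),(220,245)),('ours-',(250,205),(570,258)),('nb-',(603,242),(228,207))):
    print(n,tri(a(t)/6+[270,225],T,a(s)/5+[180,165],S))
print(ctrl.state()['time'])
E
```

```text
ours [551.6 -47.4 137.2]
nb [ 536.  -186.3  133.3]
ours- [535.4 -46.2 133.1]
nb- [ 520.7 -184.2  137.7]
21.05
```

View pics/o.png

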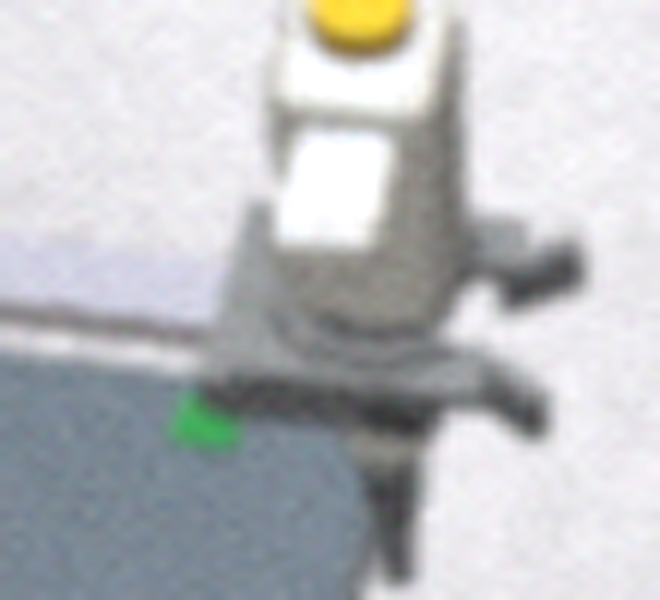

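View pics/p.png

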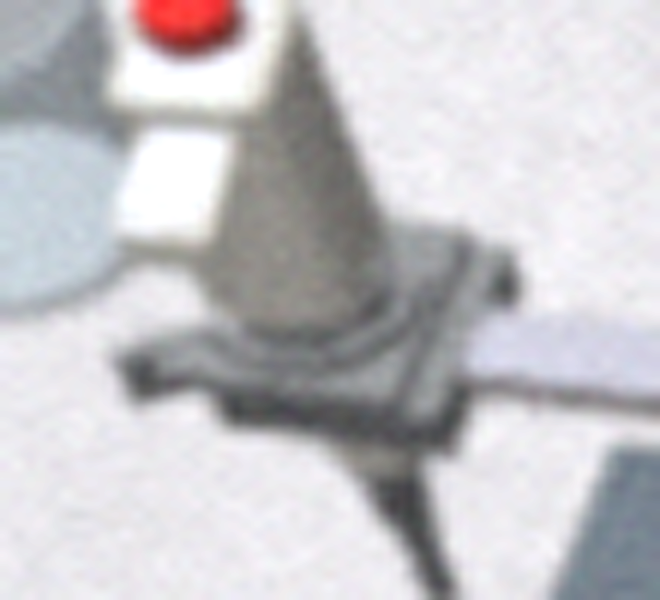

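```bash
python3 -c "
from h import *
print(ctrl.job_done())"
```

```text
the job is handed in; nothing more can be done
None
```

The yellow-button pipette is hanging in the free hook, and I handed the job in at about 21 s. One limit was slightly exceeded: during one lowering step the vertical reading reached 10.4 N. With the pipette's weight that is about 12 N on the hook, over the one-kilogram limit. I backed off at once, so the hook was carrying about 7 N when I let go.

**What I did:** I lifted the pipette straight out of the rack, kept it upright and slid its neck through the mouth. The spring jaws took about 5 N. I then lowered it by feel until it stopped hard, with the shoulder at about 149 mm, and let go.

**Last checks:**
- **Seating:** The height did not change while I commanded about 1.6 mm more down, so it is the seat and not jaw drag. The reading rose by about 1 N just before the stop, which fits the sprung pins, though it is close to the force noise.
- **Upright:** In the last pictures the nose and button line up to about 1 mm.
- **Height against the other pipette:** The two buttons read within 1.5 mm of each other (237.8 and 239.3 mm). The supporting bar also reads about the same height on both sides.
- **Robot:** The arm had moved well away and was touching nothing.

**Disagreements:**
- The two cameras differed by about 5 mm in x, so I corrected the entry by touch with a 1.5 mm shift.
- One camera-only estimate put the seat near 145 mm. I trusted the felt stop, the look of the shoulder inside the rim and the comparison with the other pipette.

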